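Set the stop gauge in the gap of the cap sealer

ROBOT

A 7-joint arm with a two-finger parallel gripper is mounted at the origin on the work surface. World frame = base frame: x ahead of the robot, y to its left, z up, the work surface at z = 0. Lengths are in m, angles in rad, forces in N, time in s.
With the tool pointing down it reaches from about 0.425 to 0.95 m from the base axis. Payload 4.7 kg.
Tool frame: the origin (TCP) lies at the very end of the fingers, on their centre line; the grasp point (between the pads) lies 19 mm behind it; z points along the fingers, y is the line along which they close (so a half turn about z gives the same grasp; the last joint's range is limited). The gripper opens to 87 mm and grips with 3 to 60 N. Pads are 19 mm wide; open, the fingers measure 117 mm over their backs; the gripper's body (75 mm by 190 mm) begins 51 mm behind the grasp point.
Start: joints at [1.22, 0.469, -0.049, 1.532, 0.024, 1.141, -0.082], TCP at [0.214, -0.64, 0.223] pointing down, gripper open.
Joint ranges: [-2.59, 2.59], [-0.33, 1.99], [-1.39, 1.29], [0.1, 2.45], [-1.04, 4.18], [0.21, 1.99], [-2.66, 2.66]. Speed limits (rad/s): [2.57, 2.57, 3.14, 3.14, 3.14, 3.14, 3.14].

INTERFACE

Orientations are given as a unit quaternion [w, x, y, z].
In Python, from rig import get_state, snapshot, finish_job gives the robot as it stands.
- The arm moves only by the tool step_arm, never from a script. Its argument "commands" is one flat list of numbers, 4 for each row, row after row: the shift along the tool's x, y, z in m, then the turn about the tool's z in degrees. A call has exactly 10 rows; each row shifts and turns the commanded pose from where the row before left it, along the tool's axes as they then stand; what a row does not reach is not made up. A row lasts 1/8 s, in which the tool goes at most 62.5 mm and 10.7 degrees, less where a joint would pass 70% of its speed; a pose out of reach is approached as far as the arm can. A call with a gripper value outside its range is refused whole. "hand" is the finger opening in m, from 0 to 0.087, set as the call begins (left out, the last holds). The fingers move at their own pace and stop on an object; the grip force is fixed at half the most. Time passes only in rows, so rows that do not move let the fingers close, or fill a call up. It gives the time, the measured TCP pose, the force, the opening and the grip force at its end, in the units of the state.
- get_state(): the state, without advancing time (a new reading comes with each control period).
- snapshot(name): name is "side" or "top"; returns a dict with "color" (384x512x3 uint8, red, green, blue), "range_z" (384x512 float32, m along the optical axis (not along the pixel's ray), 0 where there is no reading), "intrinsics" (3x3 intrinsics, pixels), "dist" ([k1, k2, p1, p2, k3] as OpenCV has them; the pictures are not rectified), "eye" and "orientation" of the camera in the world. Camera axes: x right, y up, looking along -z (the intrinsics and any distortion apply to the point x, -y, -z); pixel columns grow to the right and rows downward; lengths in m; the calibration is good to about 2 mm. A picture is of the moment at which its call begins.
- finish_job(): hands the job in; it is judged then, once.
The state is a dict: "time_s": time; "joints": joint angles; "joint_velocities": joint speeds; "joint_torque": joint torques, N m; "tool_pos": TCP position; "ee_rot": TCP orientation; "ft_force": force on the tool from outside, world axes, zero at the start; "moment": the same for the moment, N m; "grip_width": opening from 0.0 (shut) to 1.0 (fully open); "gripper_force": force on a finger pad.
Only numpy, scipy, OpenCV 4.12 (cv2) and the standard library are available. Lean on these libraries where they do the work, as an engineer would, in place of code of your own. Each camera call takes 0.05 s, during which the arm holds its last target. There are 200 camera calls.

TASK

Take the one gauge that has a stop collar on its blade out of the wooden rack, lay it flat on the counter and let go, then take it again across the flat of its grip. Slide its blade level, square and centred into the gap between the bottle's cap and the sealing head, gently, until you feel its collar press against the front of the head, and leave it sitting there for the head to be set. Do not knock the bottle or disturb the other things.

Things in the scene. Friction and masses are not known exactly. Their poses are not given: they have to be found in the camera images.
- gauge: Gauge with a stop collar, 0.1 kg: flat aluminium strip 180 mm long, 4 mm thick, grey grip. Starts on its long edge in any of the rack's three slots. x along it from grip to blade tip, y its thickness, z its 34 mm width (up at the start); origin mid-thickness on the lower long edge at the grip's front end. Grip: x -80 to 0, 16 mm thick, z 0 to 34. Both faces are alike; either may lie up.
- gauge_grip (a point): Point in the middle of the grip's width and thickness, at gauge x = -20 mm, where the gauge balances; axes as the gauge. Laid on a face it lies level on grip and collar, the strip's middle 8 mm above the counter. Put down on its long edge it stays standing until pushed over sideways near its top (about 16 mm).
- gauge_stop (a point): Middle of the front face of the stop collar: gauge x = 40 mm, mid-width (z = 17), mid-thickness; axes as the gauge. The collar is a steel bar 34 mm wide, 16 mm thick and 8 mm long (x 32 to 40), too thick for the gap. From grip to collar the strip is 34 mm wide and 4 mm thick. In the gap, let go, the gauge droops a few degrees and stays.
- gauge_tip (a point): Middle of the end of the blade: gauge x = 100 mm, 60 mm ahead of the collar's front; axes as the gauge. The blade is 22 mm wide (z 6 to 28) and 4 mm thick, its last 8 mm thinned to 2.4 mm.
- rack: Fixed pale wooden rack: board 110 (x, -60 to 50) x 164 (y) x 12 mm, and a comb bar at x -12 to 8, top 34 mm above the counter, with three 6 mm slots at y = -50, 0, 50. Gauges stand on the board, strip in a slot, origin at rack x = -15 mm, blades to +x; lift straight up over 25 mm to clear. Origin on the counter, z up.
- sealer: Fixed bench-top cap sealer. Origin on the counter under the bottle's axis, z up, x from its open front to its columns: the way the gauge goes in. Steel base plate 12 mm thick, 180 mm wide, x -55 to 365; a white ring, top 24 mm above the counter, round the bottle's foot; two columns at x = 105, 305 mm high with the handwheel; white cabinet 170 mm high from x = 130 on.
- sealing_head: White head of the sealer, a fixed hard block 100 (x) x 90 (y) x 52 mm high over the bottle. Origin at its lower front edge, mid-width, 134 mm above the counter; x as the sealer's x, z up. Front face: plane x = 0; flat underside: plane z = 0. Bottle axis at x = 30; cap top at z = -6 over x 6 to 54: the gap is 6 mm high. Only the push tells that the collar has met the face.
- bottle: Dark blue bottle with blue screw cap, 0.22 kg, loose on the sealer's base plate under the head, 62 mm across, 116 mm tall, cap 48 mm across; origin under its centre. Its cap's flat top is the lower side of the gap.
- gauge_short: A second gauge of the same make standing in the rack: the same grip, but its plain strip keeps its full 34 mm width to the end and stops 60 mm ahead of its origin (140 mm overall). No collar. Leave it. Origin and axes as for the gauge.
- gauge_long: A third gauge in the rack: the same grip, a plain 34 mm wide strip that ends 125 mm ahead of its origin (205 mm overall). No collar. Leave it. Origin and axes as for the gauge.
- blue_a: Dark blue bottle with a blue screw cap, 62 mm across, 116 mm tall, standing on the counter; origin under its centre. Leave it.
- spray: Slim dark blue spray bottle, 42 mm across, 126 mm tall; origin under its centre. Leave it.
- amber: Small amber dropper bottle with black cap, 34 mm across, 70 mm tall; origin under its centre. Leave it.
- jar: Low amber cream jar with white lid, 62 mm across, 46 mm tall; origin under its centre. Leave it.
- mortar: White porcelain mortar, an open bowl 100 mm across and 65 mm tall; origin under its centre. Leave it.
Not all that is in view belongs to the job. What is shaped like the gauge but purple is not meant.

How it is judged:
By the outcome, as a careful person would: the job done as asked, in the order asked, and still so for the second after the job is handed in, with the robot touching nothing.
It also fails if it takes over 58 s, if anything falls off the work surface, if the arm or the gripper's body presses on something with over 40 N, if the wrist force passes 120 N, or if a joint passes its speed limit or range.

## Working session

There is one attempt and no reset: what is moved stays moved. The work goes in short steps, Python scripts to look and compute and a tool call to move; the robot and the scene stay as the last step left them, time stands still between calls to the robot, and variables do not carry over. Pictures are saved under pics/ and viewed, at most 10 in all, crops included, and the job is handed in when it is done.

Besides the shell and the picture viewer there is one more tool, called after "Request:" in YAML: its name, and indented under it one key for each argument. step_arm: Moves the arm, as the interface text tells. Its arguments: {"type":"object","properties":{"commands":{"type":"array"},"hand":{"type":"number"}},"required":["commands"]}

```bash
ls; mkdir -p pics; cat > h.py <<'E'
import numpy as np,cv2
from rig import *
from scipy.spatial.transform import Rotation as R
def cam(n):
    s=snapshot(n); q=s["orientation"]; s["R"]=R.from_quat([q[1],q[2],q[3],q[0]]).as_matrix(); return s
def cloud(s):
    h,w=s["range_z"].shape
    u,v=np.meshgrid(np.arange(w),np.arange(h))
    p=cv2.undistortPoints(np.stack([u,v],-1).reshape(-1,1,2).astype(np.float64),s["intrinsics"],np.array(s["dist"])).reshape(h,w,2)
    z=s["range_z"]; c=np.stack([p[...,0]*z,-p[...,1]*z,-z],-1)
    P=c@s["R"].T+np.array(s["eye"]); P[z==0]=np.nan
    return P
def save(n,img,k=1):
    cv2.imwrite("pics/"+n+".png",cv2.resize(img[...,::-1],None,fx=k,fy=k,interpolation=cv2.INTER_CUBIC))
E
python3 - <<'E'
from h import *
print(get_state())
for n in("side","top"):
    s=cam(n); save(n+"0",s["color"],1.5); print(n,s["eye"],s["R"].round(3).tolist(),s["intrinsics"],s["dist"])
    np.savez(n+"0.npz",P=cloud(s),c=s["color"])
E
```

```text
pics
{'time_s': 0.0, 'joints': array([ 1.2201073 ,  0.46945283, -0.04858135,  1.53370992,  0.02411987,
        1.14097082, -0.08228636]), 'joint_velocities': array([-1.41758986e-03,  1.62993900e-03,  3.78331696e-04,  2.92360487e-04,
       -1.13294307e-03,  9.88634866e-05,  6.76068421e-04]), 'joint_torque': array([ 4.69654890e-05, -5.07972765e+01, -8.09823791e-02, -2.36153555e+01,
       -6.14128634e-02,  3.79567256e-02,  1.70487774e-04]), 'tool_pos': array([ 0.21328477, -0.63978392,  0.22148494]), 'ee_rot': array([-9.55902655e-04,  9.87080557e-01,  1.60221782e-01, -2.03472026e-04]), 'ft_force': array([-0.08627658,  0.1082284 ,  0.73946418]), 'moment': array([0.02206178, 0.03448395, 0.02857997]), 'gripper_force': 0.0, 'grip_width': 1.0003862453078158}
side [0.15605747 0.74771185 0.62991635] [[-0.901, 0.206, -0.381], [-0.432, -0.478, 0.765], [-0.025, 0.854, 0.52]] [[377.08984431   0.         257.96903366]
 [  0.         377.08984431 191.18356129]
 [  0.           0.           1.        ]] [0.01936391 0.         0.         0.         0.        ]
top [ 0.34841247 -0.01786433  1.09944919] [[-0.024, 0.983, -0.179], [-1.0, -0.023, 0.009], [0.005, 0.18, 0.984]] [[466.48380794   0.         248.85887732]
 [  0.         466.48380794 191.79935345]
 [  0.           0.           1.        ]] [0.06636894 0.         0.         0.         0.        ]
```

View pics/side0.png

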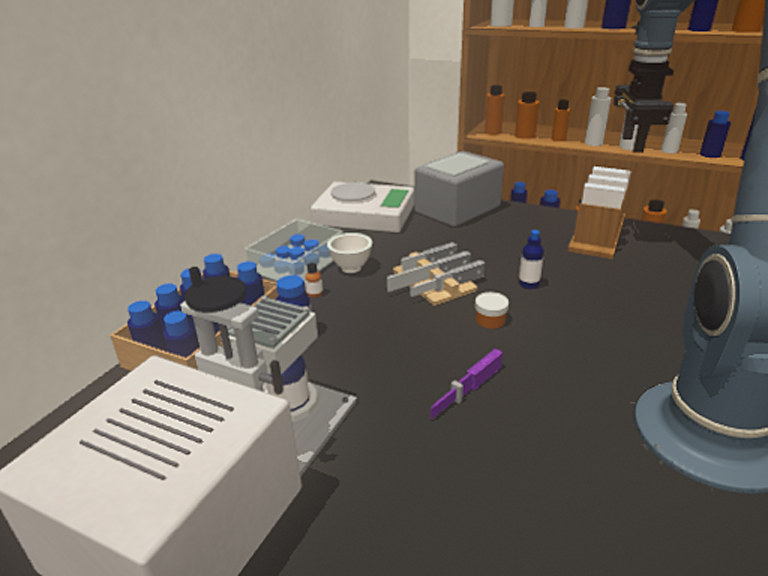

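View pics/top0.png

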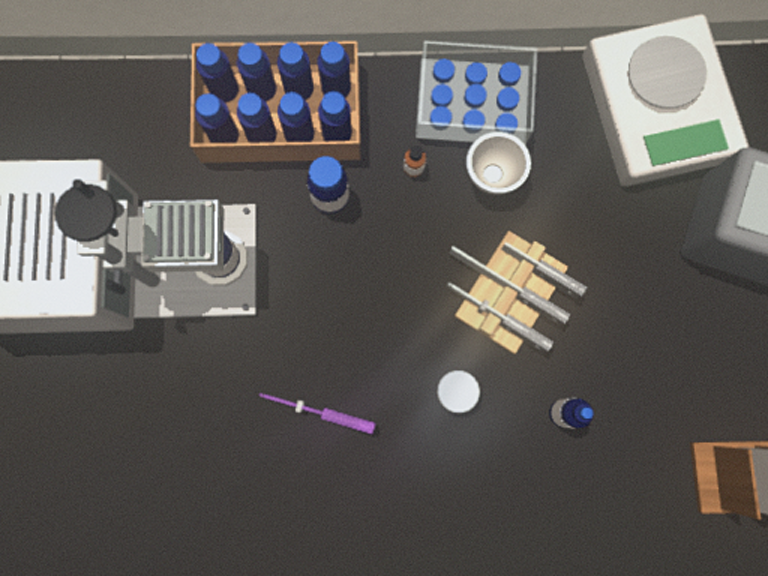

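Top view (768x576 px): four candidates. They are the gauge at (545,268), which is short and plain, the one at (510,285), which is long and plain, the one at (500,315) with a lump at (485,307), and the purple one at (318,412), which isn't meant. The choice is (500,315). The sealer is at left, with its front facing right (head ~(180,232), plate corner (256,205)-(256,316)).

```bash
python3 - <<'E'
from h import *
d=np.load("top0.npz");P=d["P"];c=d["c"]
s=np.load("side0.npz");Q=s["P"]
a=cv2.resize(c[145:245,285:405],None,fx=5,fy=5,interpolation=cv2.INTER_CUBIC)
b=cv2.resize(s["c"][155:205,250:330],None,fx=5,fy=5,interpolation=cv2.INTER_CUBIC)
cv2.imwrite("pics/crop0.png",np.vstack([a[...,::-1],np.pad(b[:,:,::-1],((0,0),(0,200),(0,0)))])[:, :600][:760] if 0 else a[...,::-1])
def at(P,u,v): return P[int(round(v/1.5)),int(round(u/1.5))].round(4).tolist()
for n,u,v in[("collar",485,307),("gripend C",549,346),("tipC",451,286),("gripB",566,318),("tipB",453,249),("gripA",583,291),("tipA",506,246),("table",400,380),("plate c1",252,208),("plate c2",252,313),("headtop fr",214,215),("headtop fr2",214,255),("ring",238,265)]: print(n,at(P,u,v))
# gauge pixels by height, grey
def rect(m,n):
    p=P[m][:,:2].astype(np.float32)
    r=cv2.minAreaRect(p); print(n,m.sum(),np.round(r[0],4),np.round(r[1],4),round(r[2],2),np.median(P[m][:,2]).round(4))
X,Y,Z=P[...,0],P[...,1],P[...,2]
hsv=cv2.cvtColor(c,cv2.COLOR_RGB2HSV)
reg=np.zeros(Z.shape,bool);reg[155:240,290:400]=1
m=reg&(Z>.036)&(Z<.06)
n,l,st,_=cv2.connectedComponentsWithStats(m.astype(np.uint8))
for i in range(1,n):
    if st[i,4]>30: rect(l==i,"comp%d"%i)
reg=np.zeros(Z.shape,bool);reg[125:190,85:150]=1
rect(reg&(Z>.178)&(Z<.20),"headtop")
for lo,hi in((.172,.182),(.182,.19),(.19,.2)): print(lo,(reg&(Z>lo)&(Z<hi)).sum())
# plate
reg=np.zeros(Z.shape,bool);reg[130:215,88:175]=1
m=reg&(Z>.008)&(Z<.016); rect(m,"plate")
fr=[]
for v in range(145,208,6):
    u=np.where(m[v])[0].max(); fr.append(P[v,u]); 
fr=np.array(fr); print("front edge",fr.round(4).tolist())
# side view bottle cap / head
X,Y,Z=Q[...,0],Q[...,1],Q[...,2]
print("jointtable",np.nanmedian(P[240:300,230:300,2]) , np.nanmedian(Q[260:290,330:400,2]))
E
```

```text
collar [0.5072, -0.1971, 0.038]
gripend C [0.4447, -0.2892, 0.0458]
tipC [0.541, -0.148, 0.0388]
gripB [0.4873, -0.3171, 0.0455]
tipB [0.5987, -0.1521, 0.0452]
gripA [0.5358, -0.3614, 0.0007]
tipA [0.6038, -0.2353, 0.0357]
table [0.4026, -0.0667, -0.0001]
plate c1 [0.6808, 0.1641, 0.0117]
plate c2 [0.5106, 0.1634, 0.0094]
headtop fr [0.6234, 0.1875, 0.1751]
headtop fr2 [0.5668, 0.1866, 0.1753]
ring [0.5853, 0.1829, 0.0221]
comp1 353 [ 0.5689 -0.2907] [0.1387 0.0199] 52.3 0.0452
comp4 430 [ 0.5458 -0.2349] [0.2051 0.0173] 55.08 0.0458
comp18 398 [ 0.4969 -0.2167] [0.1797 0.0169] 55.95 0.0454
headtop 1900 [0.5987 0.2435] [0.0889 0.1188] 0.6 0.1866
0.172 603
0.182 1655
0.19 157
plate 2587 [0.5997 0.2526] [0.1873 0.1795] 89.96 0.0119
front edge [[0.6651, 0.1589, 0.0138], [0.6517, 0.1597, 0.0086], [0.6361, 0.1592, 0.0112], [0.6221, 0.1596, 0.0082], [0.6069, 0.1592, 0.0103], [0.5922, 0.1591, 0.0104], [0.5776, 0.1591, 0.0101], [0.563, 0.1612, 0.0111], [0.5488, 0.1613, 0.0098], [0.5339, 0.1608, 0.0126], [0.5193, 0.1604, 0.0142]]
jointtable 0.00024214374074316147 -0.001820261538419743
```

View pics/crop0.png

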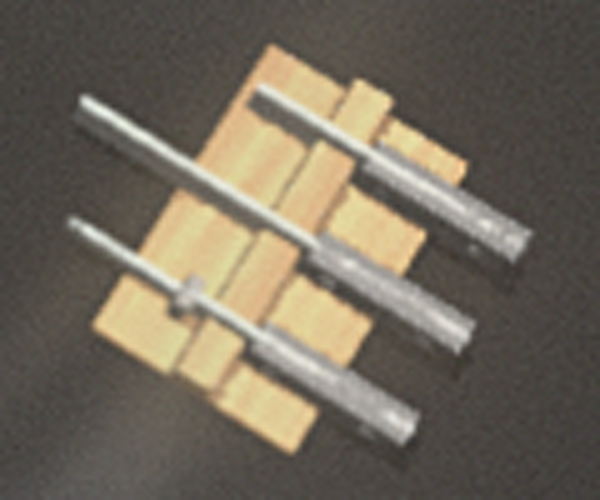

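The crop confirms it: the lower-left gauge, grip end at crop (410,430), has the collar at (188,295). The other two are plain.

```bash
python3 - <<'E'
from h import *
d=np.load("top0.npz");P=d["P"];Z=P[...,2]
reg=np.zeros(Z.shape,bool);reg[155:240,290:400]=1
m=(reg&(Z>.036)&(Z<.06)).astype(np.uint8)
n,l,st,_=cv2.connectedComponentsWithStats(m)
for i in (1,4,18):
    p=P[l==i][:,:2].astype(np.float32); f=cv2.fitLine(p,cv2.DIST_HUBER,0,.001,.001).ravel(); print(i,np.degrees(np.arctan2(f[1],f[0])))
    t=(p-f[2:])@f[:2]; print((f[2:]+f[:2]*t.min()).round(4),(f[2:]+f[:2]*t.max()).round(4),t.max()-t.min())
    t0=t.min()+.06; print("grip pt",(f[2:]+f[:2]*t0).round(4))
E
```

```text
1 54.899868
[ 0.5278 -0.3461] [ 0.6074 -0.2329] 0.13846257
grip pt [ 0.5623 -0.297 ]
4 55.87164
[ 0.4871 -0.3191] [ 0.6022 -0.1492] 0.20521453
grip pt [ 0.5208 -0.2694]
18 55.867546
[ 0.4462 -0.2908] [ 0.547 -0.142] 0.17971921
grip pt [ 0.4798 -0.2411]
```

Request:
step_arm:
  commands: [0,0,0,-9.3,0,0,0,-9.3,0,0,0,-9.3,0,0,0,-9.4,0.05,0,0,0,0.055,0,0,0,0.055,0,0,0,0.055,0,0,0,0.055,0,0,0,0.05,0,0,0]
  hand: 0.036

```text
time_s: 1.35
tool_pos: [0.3945, -0.3738, 0.2224]
ee_rot: [-0.0, 0.884, 0.468, -0.0]
ft_force: [0.3, -0.2, -0.3]
grip_width: 0.412
gripper_force: 0.0
```

Request:
step_arm:
  commands: [0.053,-0.002,0,0,0.053,-0.002,0,0,0.052,0,0,0,0,0,0.05,0,0,0,0.05,0,0,0,0.02,0,0,0,0,0,0,0,0,0,0,0,0,0,0,0,0,0]

```text
time_s: 2.6
tool_pos: [0.4798, -0.2434, 0.1035]
ee_rot: [0.001, 0.884, 0.467, 0.001]
ft_force: [-0.5, -0.6, 0.0]
grip_width: 0.412
gripper_force: 0.0
```

```bash
python3 - <<'E'
from h import *
s=cam("side"); save("side1",s["color"][140:220,230:350],5)
E
```

```text
(no output)
```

View pics/side1.png

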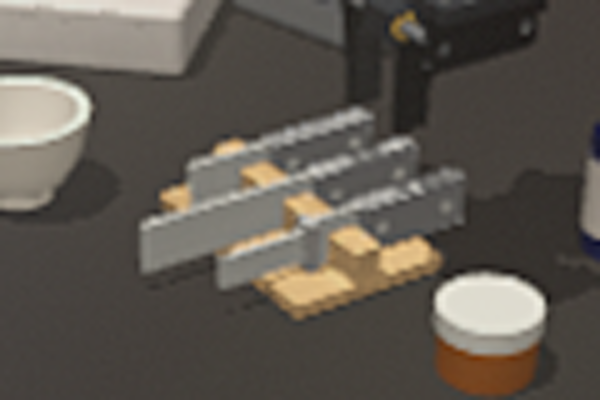

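The close view shows the open fingers at (365-410, 60-130), still above the rack, and the target gauge in front with its collar at (315,245). I'll descend now.

Request:
step_arm:
  commands: [0.002,-0.0013,0.02,0,0,0,0.02,0,0,0,0.02,0,0,0,0.014,0,0,0,0.009,0,0,0,0,0,0,0,0,0,0,0,0,0,0,0,0,0,0,0,0,0]

```text
time_s: 3.9
tool_pos: [0.4795, -0.2407, 0.0198]
ee_rot: [0.0, 0.884, 0.467, 0.0]
ft_force: [0.2, 0.6, 0.9]
grip_width: 0.409
gripper_force: 0.0
```

Request:
step_arm:
  commands: [0,0,0,0,0,0,0,0,0,0,0,0,0,0,0,0,0,0,0,0,0,0,0,0,0,0,0,0,0,0,0,0,0,0,0,0,0,0,0,0]
  hand: 0

```text
time_s: 5.15
tool_pos: [0.4794, -0.2407, 0.0196]
ee_rot: [0.0, 0.884, 0.467, 0.0]
ft_force: [0.0, -0.0, -0.7]
grip_width: 0.181
gripper_force: 30.0
```

Request:
step_arm:
  commands: [0,0,-0.003,0,0,0,-0.006,0,0,0,-0.01,0,0,0,-0.015,0,0,0,-0.02,0,0,0,-0.02,0,0,0,-0.015,0,0,0,-0.008,0,0,0,-0.003,0,0,0,0,0]

```text
time_s: 6.4
tool_pos: [0.4791, -0.2406, 0.1193]
ee_rot: [-0.0, 0.884, 0.467, -0.0]
ft_force: [-0.1, 0.0, -1.6]
grip_width: 0.181
gripper_force: 30.0
```

Request:
step_arm:
  commands: [0.015,-0.008,0,0,0.033,-0.0175,0,0,0.041,-0.022,0,0,0.041,-0.022,0,0,0.033,-0.0175,0,0,0.015,-0.0085,0,0,0,0,0,-8.5,0,0,0,-8.6,0,0,0,-8.6,0,0,0,-8.5]

```text
time_s: 7.65
tool_pos: [0.5002, -0.0404, 0.1192]
ee_rot: [-0.0, 0.706, 0.708, -0.001]
ft_force: [0.0, 0.7, -0.5]
grip_width: 0.183
gripper_force: 30.0
```

```bash
python3 - <<'E'
from h import *
s=cam("side"); save("side2",s["color"][100:300,180:400],3)
P=cloud(s);d=np.array(get_state()["tool_pos"]);print(d,get_state()["ee_rot"])
# lower edge of blade: points near x plane of gauge, ahead of gripper
for y0 in np.arange(-.10,.085,.01):
    m=(abs(P[...,0]-d[0])<.02)&(abs(P[...,1]-y0)<.004)&(P[...,2]>.06)&(P[...,2]<.2)
    if m.sum(): print(y0.round(3),m.sum(),np.nanpercentile(P[m][:,2],[2,98]).round(4),np.nanmedian(P[m][:,0]).round(4))
E
```

```text
[ 0.50018023 -0.04044581  0.11908599] [-3.04587798e-04  7.05107556e-01  7.09100122e-01 -5.08459428e-04]
-0.09 14 [0.1102 0.1411] 0.4935
-0.08 8 [0.1128 0.1307] 0.4934
-0.05 18 [0.1242 0.1799] 0.5061
-0.04 35 [0.1237 0.1944] 0.5091
-0.03 158 [0.1155 0.1943] 0.4934
-0.02 52 [0.1112 0.183 ] 0.4972
-0.01 21 [0.1127 0.1996] 0.4992
-0.0 27 [0.1202 0.1996] 0.4994
0.01 8 [0.1178 0.1435] 0.5002
0.02 55 [0.111  0.1437] 0.4973
0.03 12 [0.1173 0.1366] 0.4991
0.04 15 [0.1157 0.1383] 0.4993
0.05 14 [0.1179 0.1378] 0.4997
0.06 14 [0.1187 0.1389] 0.4992
0.07 12 [0.119  0.1385] 0.4991
0.08 12 [0.1168 0.1392] 0.4998
```

View pics/side2.png

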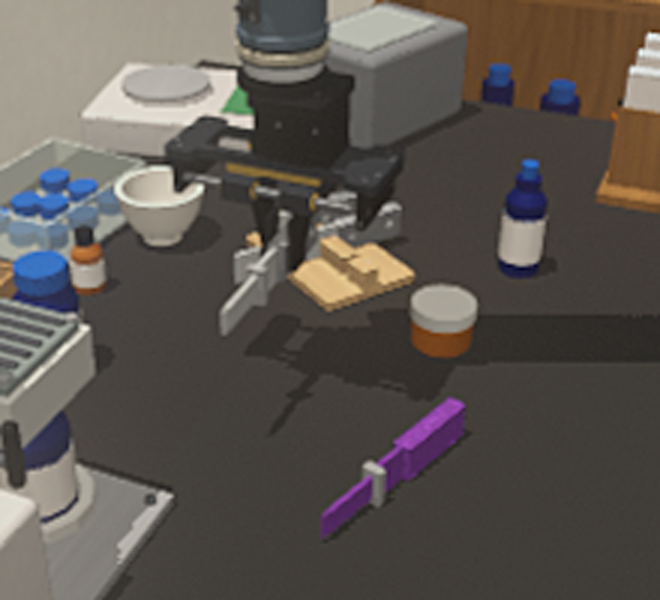

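The picture shows the right gauge held level with its blade toward the sealer, at crop (220-290, 220-330). The other two are undisturbed in the rack. Next I lower it onto its edge.

Request:
step_arm:
  commands: [0,0,0.01,0,0,0,0.02,0,0,0,0.025,0,0,0,0.025,0,0,0,0.017,0,0,0,0.007,0,0,0,0.004,0,0,0,0.002,0,0,0,0.001,0,0,0,0,0]

```text
time_s: 8.95
tool_pos: [0.5009, -0.0399, 0.0089]
ee_rot: [0.0, 0.708, 0.707, 0.0]
ft_force: [-0.3, -0.5, -1.3]
grip_width: 0.181
gripper_force: 30.0
```

Request:
step_arm:
  commands: [0,0,0.0008,0,0,0,0.0005,0,0,0,0.0002,0,0,0,0,0,0,0,0,0,0,0,0,0,0,0,0,0,0,0,0,0,0,0,0,0,0,0,0,0]

```text
time_s: 10.2
tool_pos: [0.5008, -0.0398, 0.0075]
ee_rot: [0.0, 0.708, 0.707, -0.0]
ft_force: [-1.7, 0.1, 5.9]
grip_width: 0.181
gripper_force: 30.0
```

Request:
step_arm:
  commands: [0,0,0,0,0,0,0,0,0,0,0,0,0,0,0,0,0,0,0,0,0,0,-0.01,0,0,0,-0.02,0,0,0,-0.02,0,0,0,-0.02,0,0,0,0,0]
  hand: 0.05

```text
time_s: 11.45
tool_pos: [0.502, -0.0398, 0.0788]
ee_rot: [0.002, 0.708, 0.707, 0.001]
ft_force: [0.6, 1.1, 0.3]
grip_width: 0.574
gripper_force: 0.0
```

Request:
step_arm:
  commands: [0,0,0,0,0,0,0,0,0,0,0.02,0,0,0,0.02,0,0,0,0.0145,0,0,0.01,0,0,0,0.01,0,0,0,0.008,0,0,0,0.004,0,0,0,0,0,0]
  hand: 0.087

```text
time_s: 12.7
tool_pos: [0.5331, -0.0399, 0.0228]
ee_rot: [0.0, 0.708, 0.707, 0.0]
ft_force: [0.0, 0.1, -0.3]
grip_width: 1.001
gripper_force: 0.0
```

Request:
step_arm:
  commands: [0,0.003,0,0,0,0.003,0,0,0,0.003,0,0,0,0.003,0,0,0,0.003,0,0,0,0.003,0,0,0,0.003,0,0,0,0,0,0,0,0,0,0,0,0,0,0]

```text
time_s: 13.95
tool_pos: [0.5535, -0.0399, 0.0225]
ee_rot: [-0.0, 0.707, 0.707, -0.0]
ft_force: [-0.0, 0.2, 0.5]
grip_width: 1.0
gripper_force: 0.0
```

```bash
cat > look.py <<'E'
from h import *
st=get_state(); print(st["tool_pos"].round(4),st["ft_force"].round(1))
s=cam("top");P=cloud(s);np.save("P.npy",P)
Z=P[...,2]
for lo,hi in((.006,.024),(.024,.05)):
    m=(P[...,0]>.45)&(P[...,0]<.58)&(P[...,1]>-.13)&(P[...,1]<.12)&(Z>lo)&(Z<hi); p=P[m]
    if len(p)>5: print(lo,len(p),np.percentile(p,[1,50,99],axis=0).round(4).tolist())
E
python3 look.py
```

```text
[ 0.5535 -0.0399  0.0225] [-0.   0.2  0.5]
0.006 351 [[0.5106, -0.0039, 0.0063], [0.5269, 0.0339, 0.0105], [0.5444, 0.0788, 0.0188]]
```

Request:
step_arm:
  commands: [0,0,-0.02,0,0,0,-0.02,0,0,0,-0.02,0,0,-0.01,-0.02,0,0,-0.012,0,0,0,-0.004,0,0,0,0,0,0,0,0,0,0,0,0,0,0,0,0,0,0]

```text
time_s: 15.25
tool_pos: [0.5278, -0.0397, 0.1023]
ee_rot: [-0.0, 0.707, 0.707, 0.0]
ft_force: [-0.7, -0.6, -0.5]
grip_width: 0.999
gripper_force: 0.0
```

```bash
cat >> look.py <<'E'
m=(P[...,0]>.45)&(P[...,0]<.6)&(P[...,1]>-.13)&(P[...,1]<.12)&(Z>.005)&(Z<.022)
c=s["color"]; save("top3",c[100:300,130:350],3)
import sys
rows=[]
for y in np.arange(.0,.085,.003):
    q=P[m&(abs(P[...,1]-y)<.0015)]
    if len(q)>4: rows.append([y,q[:,0].min(),q[:,0].max(),np.median(q[:,2])])
r=np.array(rows);mid=(r[:,1]+r[:,2])/2
print(np.c_[r,mid].round(4).tolist()); print("slope deg",np.degrees(np.polyfit(r[:,0],mid,1)),np.polyval(np.polyfit(r[:,0],mid,1),[-.04]))
E
python3 look.py
```

```text
[ 0.5278 -0.0397  0.1023] [-0.7 -0.6 -0.5]
0.006 339 [[0.4915, -0.0013, 0.0063], [0.5262, 0.034, 0.0107], [0.5428, 0.0788, 0.0184]]
[[0.0, 0.5114, 0.5191, 0.0091, 0.5153], [0.003, 0.5114, 0.5402, 0.0103, 0.5258], [0.006, 0.5115, 0.5425, 0.0104, 0.527], [0.009, 0.4599, 0.5433, 0.0101, 0.5016], [0.012, 0.4978, 0.5449, 0.015, 0.5214], [0.015, 0.4554, 0.5414, 0.0163, 0.4984], [0.018, 0.5101, 0.5424, 0.0153, 0.5262], [0.021, 0.5164, 0.5361, 0.012, 0.5262], [0.024, 0.4508, 0.5358, 0.0105, 0.4933], [0.027, 0.5167, 0.5357, 0.0106, 0.5262], [0.03, 0.5173, 0.5514, 0.0108, 0.5343], [0.033, 0.5168, 0.5369, 0.0115, 0.5269], [0.036, 0.517, 0.5364, 0.0101, 0.5267], [0.039, 0.517, 0.593, 0.0101, 0.555], [0.042, 0.5171, 0.5489, 0.0109, 0.533], [0.045, 0.5173, 0.5366, 0.0089, 0.527], [0.048, 0.5173, 0.5363, 0.0099, 0.5268], [0.051, 0.5167, 0.5362, 0.0116, 0.5265], [0.054, 0.5169, 0.5738, 0.0111, 0.5454], [0.057, 0.4589, 0.5364, 0.0103, 0.4976], [0.06, 0.4613, 0.5837, 0.0097, 0.5225], [0.063, 0.5173, 0.5375, 0.0104, 0.5274], [0.066, 0.5176, 0.5521, 0.0099, 0.5349], [0.069, 0.5172, 0.5362, 0.0104, 0.5267], [0.072, 0.5173, 0.5369, 0.0087, 0.5271], [0.075, 0.5175, 0.5451, 0.0092, 0.5313], [0.078, 0.497, 0.5379, 0.0086, 0.5174]]
slope deg [ 8.70984421 29.68307822] [0.51198683]
```

View pics/top3.png

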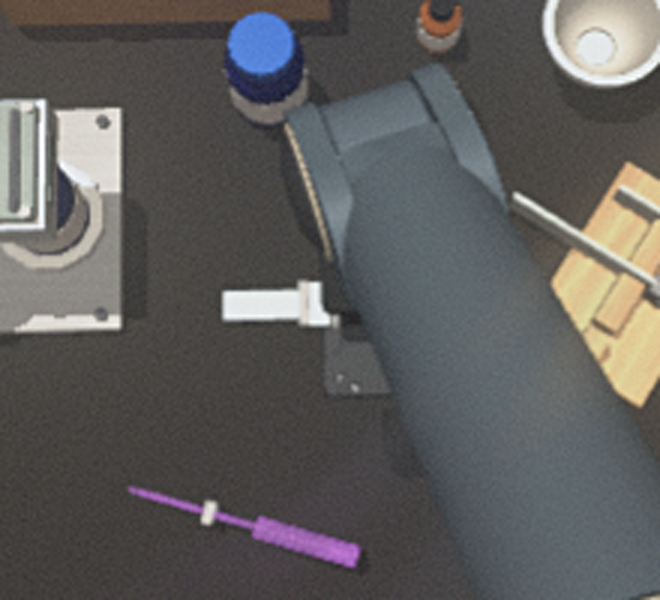

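The view shows the gauge lying flat and free, blade at (222-300,305) and collar at (310,303), pointing straight at the sealer. Now the regrasp.

Request:
step_arm:
  commands: [-0.001,-0.001,0.015,0,0,0,0.025,0,0,0,0.025,0,0,0,0.018,0,0,0,0.008,0,0,0,0.004,0,0,0,0.002,0,0,0,0.001,0,0,0,0,0,0,0,0,0]
  hand: 0.06

```text
time_s: 16.55
tool_pos: [0.5268, -0.0408, 0.0048]
ee_rot: [0.0, 0.707, 0.707, 0.0]
ft_force: [0.0, 0.1, 0.1]
grip_width: 0.691
gripper_force: 0.0
```

```bash
python3 -c "
from h import *
s=get_state();print(s['tool_pos'],s['ft_force'],s['ee_rot'],s['grip_width'])"
```

```text
[ 0.52684218 -0.04084057  0.00483403] [0.04289333 0.09950542 0.11952472] [2.57704460e-04 7.07498534e-01 7.06714747e-01 1.55308760e-04] 0.6908499927135306
```

Request:
step_arm:
  commands: [0,0,0.0015,0,0,0,0.001,0,0,0,0,0,0,0,0,0,0,0,0,0,0,0,0,0,0,0,0,0,0,0,0,0,0,0,0,0,0,0,0,0]

```text
time_s: 17.8
tool_pos: [0.5267, -0.0408, 0.002]
ee_rot: [0.0, 0.707, 0.707, -0.0]
ft_force: [0.3, -0.4, 0.2]
grip_width: 0.687
gripper_force: 0.0
```

Request:
step_arm:
  commands: [0,0,0,0,0,0,0,0,0,0,0,0,0,0,0,0,0,0,0,0,0,0,0,0,0,0,0,0,0,0,0,0,0,0,0,0,0,0,0,0]
  hand: 0

```text
time_s: 19.05
tool_pos: [0.5266, -0.0408, 0.002]
ee_rot: [0.0, 0.707, 0.707, -0.0]
ft_force: [-0.1, -0.0, 0.4]
grip_width: 0.39
gripper_force: 30.0
```

Request:
step_arm:
  commands: [0,0,-0.003,0,0,0,-0.006,0,0,0,-0.012,0,0,0,-0.02,0,0,0,-0.025,0,0,0,-0.025,0,0,0,-0.02,0,0,0,-0.01,0,0,0,-0.003,0,0,0,0,0]

```text
time_s: 20.3
tool_pos: [0.5263, -0.0409, 0.1257]
ee_rot: [-0.0, 0.708, 0.707, -0.0]
ft_force: [-0.3, -0.9, -1.8]
grip_width: 0.385
gripper_force: 30.0
```

Request:
step_arm:
  commands: [0,0.01,0,0,0,0.02,0,0,0,0.022,0,0,0.0,0.014,0,0,0,0.0065,0,0,0,0.001,0,0,0.01,0,0,0,0.015,0,0,0,0.005,0,0,0,0,0,0,0]

```text
time_s: 21.55
tool_pos: [0.6001, -0.0099, 0.1263]
ee_rot: [0.0, 0.707, 0.707, 0.0]
ft_force: [-0.4, -0.4, -1.4]
grip_width: 0.385
gripper_force: 30.0
```

```bash
cat > look2.py <<'E'
from h import *
st=get_state(); print(st["tool_pos"].round(4),st["ft_force"].round(1),st["ee_rot"].round(4))
c=[]
for i in range(3): s=cam("top"); c.append(cloud(s))
P=np.nanmedian(c,0);X,Y,Z=P[...,0],P[...,1],P[...,2]
ty=st["tool_pos"][1]
def mids(m,ys,w):
    r=[]
    for y in ys:
        q=P[m&(abs(Y-y)<.0015)]
        if len(q)>4: r.append([y,q[:,0].min(),q[:,0].max(),np.median(q[:,2])])
    r=np.array(r); k=abs(r[:,2]-r[:,1]-w)<.006; r=r[k]; mid=(r[:,1]+r[:,2])/2
    f=np.polyfit(r[:,0],mid,1); print(len(r),"width",np.median(r[:,2]-r[:,1]).round(4),"mid",np.median(mid).round(4),"slope deg",np.degrees(f[0]).round(2),"z",r[:,3].round(4).tolist())
    return f
m=(X>.57)&(X<.63)&(Z>.118)&(Z<.145)
f=mids(m,np.arange(ty+.064,ty+.119,.003),.022); print("blade at head front",np.polyval(f,.185))
q=P[m&(abs(X-.5998)<.008)]; print("tip y",np.sort(q[:,1])[-5:])
m=(X>.53)&(X<.67)&(Z>.181)&(Z<.192)
f=mids(m,np.arange(.19,.28,.004),.09)
q=P[(abs(X-.6)<.03)&(Z>.12)&(Z<.2)&(Y>.16)];print("head front y",np.percentile(q[:,1],[0.5,1,3]))
m=(X>.4)&(X<.75)&(Z>.006)&(Z<.017)
f=mids(m,np.arange(.165,.30,.004),.18)
# side cam
s=cam("side");Q=cloud(s);np.savez("side_now.npz",Q=Q,c=s["color"])
m=(abs(Q[...,0]-.5998)<.02)&(Q[...,2]>.12)&(Q[...,2]<.145)
for y in np.arange(ty+.064,ty+.12,.01):
    q=Q[m&(abs(Q[...,1]-y)<.005)]; print("side",y.round(3),len(q),np.median(q,axis=0).round(4) if len(q) else '')
save("side4",s["color"][160:340,100:320],3)
E
python3 look2.py
```

```text
[ 0.6001 -0.0099  0.1263] [-0.4 -0.4 -1.4] [1.000e-04 7.069e-01 7.073e-01 1.000e-04]
19 width 0.0212 mid 0.6005 slope deg -0.03 z [0.1351, 0.1348, 0.1345, 0.1345, 0.1337, 0.1334, 0.1343, 0.1334, 0.1339, 0.1338, 0.1347, 0.134, 0.1345, 0.1347, 0.1334, 0.1337, 0.1336, 0.1331, 0.1331]
blade at head front 0.6004786090256613
tip y [0.184143   0.18418625 0.18431546 0.18434167 0.18443846]Traceback (most recent call last):
  File "look2.py", line 19, in <module>
    f=mids(m,np.arange(.19,.28,.004),.09)
  File "look2.py", line 13, in mids
    f=np.polyfit(r[:,0],mid,1); print(len(r),"width",np.median(r[:,2]-r[:,1]).round(4),"mid",np.median(mid).round(4),"slope deg",np.degrees(f[0]).round(2),"z",r[:,3].round(4).tolist())
    raise TypeError("expected non-empty vector for x")
TypeError: expected non-empty vector for x
```

```bash
python3 - <<'E'
import re
t=open("look2.py").read()
t=t.replace('''m=(X>.53)&(X<.67)&(Z>.181)&(Z<.192)
f=mids(m,np.arange(.19,.28,.004),.09)
''','''for y in np.arange(.184,.28,.008):
    q=P[(abs(Y-y)<.0015)&(X>.52)&(X<.68)&(Z>.165)&(Z<.2)]
    if len(q)>4: print("head",y.round(3),len(q),q[:,0].min().round(4),q[:,0].max().round(4),((q[:,0].min()+q[:,0].max())/2).round(4),np.median(q[:,2]).round(4))
''').replace('''m=(X>.4)&(X<.75)&(Z>.006)&(Z<.017)
f=mids(m,np.arange(.165,.30,.004),.18)
''','''for y in np.arange(.164,.28,.008):
    q=P[(abs(Y-y)<.0015)&(X>.4)&(X<.75)&(Z>.007)&(Z<.016)]
    if len(q)>4: print("plate",y.round(3),len(q),np.sort(q[:,0])[[0,1,-2,-1]].round(4))
''')
open("look2.py","w").write(t)
E
python3 look2.py
```

```text
[ 0.6002 -0.0114  0.126 ] [-0.1  1.1 -2.2] [ 2.000e-04  7.077e-01  7.065e-01 -2.000e-04]
19 width 0.0206 mid 0.6009 slope deg 0.13 z [0.1337, 0.1337, 0.1338, 0.1337, 0.134, 0.1328, 0.1336, 0.134, 0.1336, 0.1337, 0.1345, 0.1332, 0.1338, 0.1341, 0.1331, 0.1342, 0.1325, 0.1331, 0.1337]
blade at head front 0.6011821213910911
tip y [0.18408149 0.18417571 0.18420983 0.1842287  0.1844722 ]
head 0.184 82 0.5558 0.643 0.5994 0.1734
head 0.192 73 0.555 0.6448 0.5999 0.1858
head 0.2 77 0.5546 0.6444 0.5995 0.1876
head 0.208 71 0.555 0.6399 0.5974 0.1858
head 0.216 57 0.5548 0.638 0.5964 0.1888
head 0.224 62 0.5547 0.6432 0.5989 0.1857
head 0.232 51 0.555 0.6428 0.5989 0.1877
head 0.24 76 0.5551 0.6431 0.5991 0.1866
head 0.248 49 0.5552 0.643 0.5991 0.186
head 0.256 78 0.5545 0.6433 0.5989 0.187
head 0.264 62 0.5547 0.6442 0.5995 0.1859
head 0.272 74 0.5547 0.6442 0.5995 0.1857
head 0.28 28 0.5551 0.6435 0.5993 0.1845
head front y [0.18207164 0.18224796 0.18424499]
plate 0.164 88 [0.5104 0.5104 0.6854 0.6886]
plate 0.172 91 [0.5105 0.5126 0.688  0.688 ]
plate 0.18 58 [0.5111 0.5127 0.6857 0.6885]
plate 0.188 61 [0.5108 0.5133 0.6858 0.6898]
plate 0.196 55 [0.5114 0.5133 0.6886 0.6888]
plate 0.204 54 [0.5114 0.5116 0.6865 0.6894]
plate 0.212 23 [0.5115 0.5138 0.5567 0.6863]
plate 0.22 27 [0.5115 0.5121 0.5545 0.5569]
plate 0.228 25 [0.512  0.5139 0.5591 0.5732]
plate 0.236 25 [0.5122 0.5144 0.5623 0.5771]
plate 0.244 41 [0.5105 0.5105 0.5646 0.5673]
plate 0.252 36 [0.5101 0.5122 0.577  0.5785]
plate 0.26 42 [0.5106 0.5107 0.5778 0.5792]
plate 0.268 35 [0.5108 0.5127 0.5796 0.5797]
plate 0.276 38 [0.5103 0.5108 0.5773 0.5799]
side 0.053 55 [0.5959 0.0502 0.1325]
side 0.063 21 [0.5988 0.0631 0.1313]
side 0.073 19 [0.6023 0.0726 0.1316]
side 0.083 24 [0.6    0.0824 0.1318]
side 0.093 22 [0.5985 0.0931 0.132 ]
side 0.103 24 [0.6009 0.1027 0.1314]
```

View pics/side4.png

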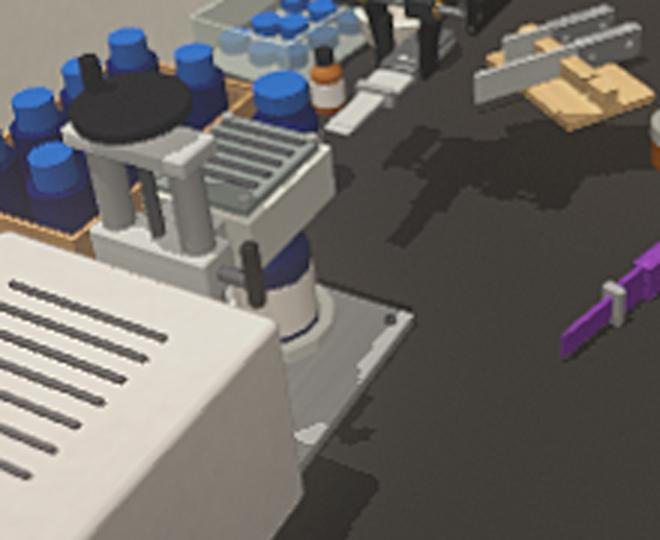

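The side view shows the blade level at (330-390, 80-130), aimed at the gap under the head, with nothing disturbed. Blade mid x is 0.6007 against 0.5995 for the head, and it's about 1 mm too high. I'll trim both and approach.

Request:
step_arm:
  commands: [0.005,-0.001,0.001,0,0.01,0,0,0,0.015,0,0,0,0.015,0,0,0,0.01,0,0,0,0.005,0,0,0,0,0,0,0,0,0,0,0,0,0,0,0,0,0,0,0]

```text
time_s: 23.15
tool_pos: [0.5993, 0.0486, 0.125]
ee_rot: [0.0, 0.708, 0.706, -0.0]
ft_force: [0.4, 0.8, -1.3]
grip_width: 0.383
gripper_force: 30.0
```

```bash
python3 look2.py | grep -v plate | grep -v "^head 0"; python3 - <<'E'
from h import *
r=[]
for i in range(10):
    snapshot("top"); r.append(get_state()["tool_pos"])
print(np.mean(r,0).round(5),np.std(r,0).round(5))
E
```

```text
[0.5993 0.0486 0.125 ] [ 0.4  0.8 -1.3] [ 1.000e-04  7.077e-01  7.065e-01 -0.000e+00]
19 width 0.0215 mid 0.5999 slope deg -0.15 z [0.133, 0.1334, 0.1333, 0.1324, 0.1322, 0.1325, 0.1323, 0.1331, 0.1325, 0.1326, 0.1331, 0.1338, 0.1329, 0.1329, 0.1329, 0.1328, 0.1332, 0.1324, 0.1321]
blade at head front 0.5996869228620979
tip y [0.18415192 0.18423504 0.18428603 0.18429978 0.18438731]
head front y [0.16280783 0.16691762 0.18391285]
side 0.113 70 [0.5965 0.111  0.1314]
side 0.123 20 [0.5963 0.1231 0.1307]
side 0.133 12 [0.5937 0.1308 0.1311]
side 0.143 0 
side 0.153 0 
side 0.163 0 
[0.59926 0.0491  0.12506] [1.e-05 2.e-05 1.e-05]
```

Request:
step_arm:
  commands: [0.005,0,0,0,0.005,0,0,0,0.004,0,0,0,0.004,0,0,0,0.004,0,0,0,0.004,0,0,0,0.004,0,0,0,0.003,0,0,0,0.002,0,0,0,0,0,0,0]

```text
time_s: 25.1
tool_pos: [0.5993, 0.0842, 0.125]
ee_rot: [0.0, 0.707, 0.707, -0.0]
ft_force: [0.0, -0.8, -0.8]
grip_width: 0.388
gripper_force: 30.0
```

```bash
cat > f.py <<'E'
from h import *
r=[]
for i in range(4):
    snapshot("top"); s=get_state(); r.append(np.r_[s["tool_pos"],s["ft_force"],s["moment"]])
print(np.mean(r,0).round(4),s["time_s"])
E
python3 f.py
```

```text
[ 0.5993  0.0839  0.125   0.0651 -0.0598 -1.2074 -0.0219 -0.1025 -0.0072] 25.3
```

Request:
step_arm:
  commands: [0.004,0,0,0,0.004,0,0,0,0.004,0,0,0,0.004,0,0,0,0.004,0,0,0,0.004,0,0,0,0.004,0,0,0,0.003,0,0,0,0.002,0,0,0,0,0,0,0]

```text
time_s: 26.55
tool_pos: [0.5993, 0.1173, 0.1251]
ee_rot: [0.0, 0.707, 0.707, 0.0]
ft_force: [-0.0, 0.8, -1.8]
grip_width: 0.387
gripper_force: 30.0
```

```bash
python3 f.py
```

```text
[ 0.5993  0.1169  0.125   0.3924  0.3324 -1.2635 -0.0247 -0.1025  0.0049] 26.75
```

Request:
step_arm:
  commands: [0.001,0,0,0,0.001,0,0,0,0.001,0,0,0,0.001,0,0,0,0.0005,0,0,0,0.0005,0,0,0,0.0005,0,0,0,0.0005,0,0,0,0,0,0,0,0,0,0,0]

```text
time_s: 28.0
tool_pos: [0.5993, 0.1231, 0.125]
ee_rot: [0.0, 0.707, 0.707, -0.0]
ft_force: [-0.4, -0.4, -0.8]
grip_width: 0.387
gripper_force: 30.0
```

```bash
python3 f.py
```

```text
[ 0.5993  0.1231  0.1251 -0.3327 -0.138  -1.0073 -0.0062 -0.0826  0.0118] 28.2
```

Request:
step_arm:
  commands: [0.0003,0,0,0,0.0003,0,0,0,0.0003,0,0,0,0.0003,0,0,0,0.0003,0,0,0,0,0,0,0,0,0,0,0,0,0,0,0,0,0,0,0,0,0,0,0]

```text
time_s: 29.45
tool_pos: [0.5993, 0.1243, 0.125]
ee_rot: [0.0, 0.708, 0.707, -0.0]
ft_force: [0.6, -1.4, -1.2]
grip_width: 0.389
gripper_force: 30.0
```

```bash
python3 f.py
```

```text
[ 0.5993  0.1243  0.125  -0.2064 -1.4417 -1.2235 -0.4162 -0.0519  0.0163] 29.65
```

Request:
step_arm:
  commands: [0.0003,0,0,0,0.0002,0,0,0,0,0,0,0,0,0,0,0,0,0,0,0,0,0,0,0,0,0,0,0,0,0,0,0,0,0,0,0,0,0,0,0]

```text
time_s: 30.9
tool_pos: [0.5994, 0.1244, 0.1249]
ee_rot: [0.0, 0.708, 0.707, -0.0]
ft_force: [-1.1, -5.9, -0.5]
grip_width: 0.385
gripper_force: 30.0
```

```bash
python3 f.py
```

```text
[ 0.5994  0.1244  0.125  -0.1259 -5.2843 -0.7481 -1.1636 -0.0591  0.0304] 31.1
```

Request:
step_arm:
  commands: [0,0,0,0,0,0,0,0,0,0,0,0,0,0,0,0,0,0,0,0,0,0,0,0,0,0,0,0,0,0,0,0,0,0,0,0,0,0,0,0]
  hand: 0.065

```text
time_s: 32.35
tool_pos: [0.5994, 0.1251, 0.125]
ee_rot: [0.0, 0.707, 0.707, 0.0]
ft_force: [-0.2, -0.5, -0.2]
grip_width: 0.746
gripper_force: 0.0
```

```bash
python3 f.py; python3 - <<'E'
from h import *
s=cam("side"); save("side5",s["color"][140:300,120:320],3)
E
```

```text
[ 0.5994  0.1251  0.125  -0.1015  0.4346 -0.2467 -0.0014 -0.115   0.0074] 32.55
```

View pics/side5.png

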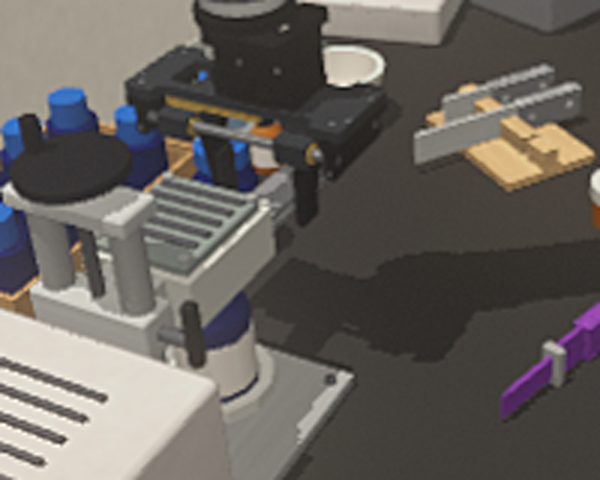

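The gauge is hanging in the gap at (270-295,170-215), free between the open fingers. Now I retreat upwards.

Request:
step_arm:
  commands: [0,0,-0.004,0,0,0,-0.008,0,0,0,-0.012,0,0,0,-0.015,0,0,0,-0.02,0,0,0,-0.02,0,0,0,-0.02,0,-0.02,0,-0.01,0,-0.04,0,0,0,-0.05,0,0,0]

```text
time_s: 33.85
tool_pos: [0.5994, 0.0153, 0.2354]
ee_rot: [0.0, 0.707, 0.708, 0.001]
ft_force: [1.0, -0.0, 0.3]
grip_width: 0.741
gripper_force: 0.0
```

Request:
step_arm:
  commands: [-0.05,0,0,0,-0.05,0,0,0,-0.05,0,0,0,-0.04,0,0,0,-0.02,0,0,0,0,0,0,0,0,0,0,0,0,0,0,0,0,0,0,0,0,0,0,0]

```text
time_s: 35.1
tool_pos: [0.5991, -0.1943, 0.2341]
ee_rot: [-0.0, 0.707, 0.707, 0.0]
ft_force: [1.0, 0.0, 1.2]
grip_width: 0.752
gripper_force: 0.0
```

```bash
python3 - <<'E'
from h import *
print(get_state()["tool_pos"])
s=cam("top");P=cloud(s);t=s["color"][100:300,80:300]; b=cam("side")["color"][140:300,120:320]
X,Y,Z=[P[...,i] for i in range(3)]
for y in np.arange(.05,.186,.006):
    q=P[(abs(Y-y)<.0025)&(abs(X-.6)<.04)&(Z>.09)&(Z<.16)]
    if len(q)>4: print(y.round(3),len(q),q[:,0].min().round(4),q[:,0].max().round(4),np.median(q[:,2]).round(4))
save("fin",np.hstack([cv2.resize(t,(400,364)),cv2.resize(b,(400,364))]))
E
```

```text
[ 0.59905423 -0.19430365  0.23409357]
0.068 36 0.583 0.6155 0.1317
0.074 43 0.5828 0.616 0.1321
0.08 49 0.5825 0.616 0.1326
0.086 43 0.5829 0.6165 0.1333
0.092 35 0.5827 0.616 0.1332
0.098 32 0.5832 0.6168 0.1333
0.104 36 0.5826 0.6162 0.1341
0.11 41 0.5829 0.6168 0.1333
0.116 48 0.5825 0.6162 0.1344
0.122 47 0.5828 0.6168 0.1341
0.128 42 0.5828 0.6168 0.1347
0.134 35 0.5828 0.6159 0.1354
0.14 36 0.5833 0.6172 0.1349
0.146 32 0.5824 0.6159 0.1304
0.152 38 0.5825 0.6164 0.1305
0.158 34 0.5832 0.6172 0.1301
0.164 34 0.5819 0.6163 0.1303
0.17 37 0.5832 0.6167 0.1307
0.176 53 0.5822 0.6172 0.1332
0.182 90 0.5602 0.6399 0.1413
```

View pics/fin.png

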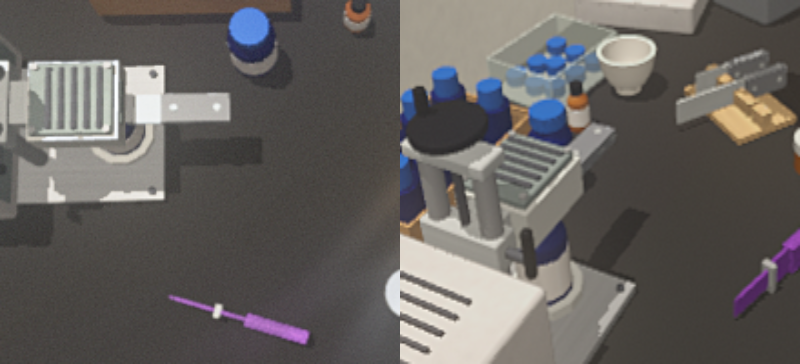

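The final view shows the gauge seated square and centred in the gap (top view 135-230,107), with its collar at the head, a slight droop, and everything else in place.

```bash
python3 -c "
from rig import *
print(finish_job())"
```

```text
the job is handed in; nothing more can be done
None
```

The collared gauge is in the gap, square and centred to about 1 mm, with its collar pressed to about 5 N against the head before I let go; it droops about 2–3°, nothing else looked disturbed, and I handed the job in at about 35 s.

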